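# Hold the tea strainer over the jug

## Task

Tea is about to be poured into the steel jug: take the lid off the jug and lay it flat on the empty steel plate, then lift the tea strainer out of its drip bowl and bring it across, clear of the things standing in between. Hold it level and centred over the jug's open mouth, the underside of its bowl about a finger's breadth above the rim; it is smaller than the mouth and must never touch the jug. Finish holding it there, steady in the gripper, with everything else left standing where it was.

Things in the scene. Friction and masses are not known exactly. Their poses are not given: they have to be found in the camera images.
- jug: Loose straight-sided stainless steel jug, 98 mm outside diameter, 150 mm tall, wall 3 mm, empty, 0.6 kg. A steel loop handle sticks out of one side to 88 mm from the axis, between 35 and 141 mm up (its own +y side). Origin: centre of the underside on the table, z up.
- jug_mouth (a point): Centre of the jug's mouth, at the height of its rim (150 mm above the jug's origin). The mouth is 92 mm wide inside.
- jug_lid: Loose steel lid on the jug, 0.12 kg: disc 102 mm across, 10 to 14 mm above the origin; below it a plug 84 mm across, 10 mm deep; on top a thin stem and a round black knob 26 mm in diameter, 22 to 44 mm above the origin. Origin: centre of the plug's flat underside, z up; 10 mm below the rim when on the jug, on the plate's floor when laid flat there.
- plate: Loose empty flat steel plate, 184 mm across, 18 mm tall, 0.35 kg; flat floor 4 mm above the origin and 148 mm across, sloping up to the rim. Origin: centre of the underside on the table.
- drip_bowl: Loose small steel drip bowl in which the strainer sits, rim 72 mm outside diameter, 50 mm tall, 0.16 kg. Origin: centre of the underside on the table.
- strainer: Tea strainer, 75 g: mesh bowl 60 mm wide, 34 mm deep, flat steel rim 80 mm across (34 to 37 mm above the origin), straight black handle along its own +x. Origin: lowest point of the bowl, on its axis; z up. At the start the rim rests level on the drip bowl, coaxial, origin 16 mm above the table, handle free and roughly towards the robot. Centre of mass 26 mm off the axis, handle side.
- strainer_grip (a point): Middle of the strainer's handle grip, 85 mm from the bowl's axis along the strainer's +x and 36.5 mm above the strainer's origin. The black grip is a straight bar 85 mm long (55 to 140 mm from the axis), 14 mm wide and 10 mm high, level.
- cup_stack: Bystander: stack of nested paper cups, 77 mm across, 168 mm tall, standing between the jug and the strainer. Origin: centre of the underside.
- spoon_cup: Bystander: clear cup with wooden spoons in it, 74 mm across at its rim, spoons up to 170 mm above the table, standing between the jug and the strainer. Origin: centre of the underside.
- bowl_stack: Bystander: stack of white bowls, 133 mm across, 77 mm tall. Origin: centre of the underside.
- biscuit_boxes: Bystander: two stacked clear biscuit boxes, 100 by 140 mm, 89 mm tall. Origin: centre of the underside.
- sugar_jar: Bystander: glass jar with a steel cap, 72 mm across, 105 mm tall. Origin: centre of the underside.
- small_pot: Bystander: lidded steel cooking pot, 156 mm across without its two ears, 125 mm tall. Origin: centre of the underside.
- tumbler: Bystander: steel drinking tumbler, 70 mm across, 95 mm tall. Origin: centre of the underside.
There are look-alikes about, which are no part of the job. Leave any purple or yellow look-alike of the jug alone.

How it is judged:
On the way, in this order (a step that is already met when the one before it is completed fails the run):
1. the jug's lid lies flat on the plate, let go (horizontal distance between jug_lid and plate below 0.045 m and z of jug_lid in the frame of plate below 0.014 m and angle between jug_lid's own z axis and vertical below 0.12 rad and linear speed of jug_lid below 0.03 m/s and contact force between the fingers and jug_lid below 0.1 N), for 0.2 s.
2. the strainer is lifted out of the drip bowl in the gripper (z of strainer in the frame of drip_rim above 0.01 m and contact force between the fingers and strainer above 1 N), for 0.2 s.
At the end, for the whole second after the job is handed in: The strainer is held still in the gripper, level within 8 degrees, within 12 mm of the mouth's centre, its lowest point 4 to 32 mm above the rim, not touching the jug; the lid lies flat on the plate, within 45 mm of its centre; jug and drip bowl stand upright (horizontal distance between strainer and jug_mouth below 0.012 m and z of strainer in the frame of jug_mouth between 0.004 and 0.032 m and angle between strainer's own z axis and vertical below 0.15 rad and linear speed of strainer below 0.02 m/s and contact force between the fingers and strainer above 1 N and contact force between strainer and jug below 0.05 N and angle between jug's own z axis and vertical below 0.05 rad and angle between drip_bowl's own z axis and vertical below 0.1 rad and horizontal distance between jug_lid and plate below 0.045 m and z of jug_lid in the frame of plate below 0.014 m and angle between jug_lid's own z axis and vertical below 0.12 rad); the arm keeps its last pose, push and grip.
It fails at once if the strainer touches the jug (contact force between strainer and jug above 0.3 N).
It fails at once if the jug is shifted by more than 30 mm or tipped (distance of jug from where it was at the start of the episode above 0.03 m or angle between jug's own z axis and vertical above 0.25 rad).
It fails at once if the plate or the drip bowl is shifted by more than 40 mm or the bowl tipped over (distance of any of plate, drip_bowl from where it was at the start of the episode above 0.04 m or angle between drip_bowl's own z axis and vertical above 0.6 rad).
It fails at once if a bystander is shifted by more than 25 mm or knocked over (distance of any of cup_stack, spoon_cup, bowl_stack, biscuit_boxes, sugar_jar, small_pot, tumbler from where it was at the start of the episode above 0.025 m or angle between any of cup_stack, spoon_cup, sugar_jar, tumbler's own z axis and vertical above 0.4 rad).
It also fails if it takes over 70 s, if anything falls off the work surface, if the arm or the gripper's body presses on something with over 40 N, if the wrist force passes 120 N, or if a joint passes its speed limit or range.

## Robot

A 7-joint arm with a two-finger parallel gripper is mounted at the origin on the work surface. World frame = base frame: x ahead of the robot, y to its left, z up, the work surface at z = 0. Lengths are in m, angles in rad, forces in N, time in s.
With the tool pointing down it reaches from about 0.4 to 0.85 m from the base axis. Payload 10.4 kg.
Tool frame: the origin (TCP) lies midway between the tips of the shut fingers; the grasp point (between the pads) lies hold_point_z behind it (hold_point_z is the distance from the TCP to the grasp point, in m); z points along the fingers, x is the direction in which the jaws open and shut, and the axes are right-handed (so a half turn about z gives the same grasp; the last joint's range is limited). The gripper opens to 85 mm and grips with 20 to 120 N. Pads are 22 mm wide; open, the fingers measure 114 mm over their backs; the gripper's body (76 mm by 85 mm) begins 54 mm behind the grasp point. The pads swing forward as they close: fully open they stand 13 mm farther back than shut.
Start: joints at [-1.175, 0.332, -0.065, 1.46, 0.022, 1.35, -0.088], TCP at [0.254, 0.571, 0.231] pointing down, gripper open.
Joint ranges: [-2.6, 2.6], [-0.5, 2.12], [-1.47, 1.34], [0.16, 2.42], [-1.27, 4.41], [0.06, 2.06], [-2.6, 2.6]. Speed limits (rad/s): [2.22, 2.22, 2.79, 2.79, 3.14, 3.14, 3.14].

## Interface

Orientations are given as a unit quaternion [w, x, y, z].
In Python, from station import * gives the robot as it stands. The module is installed in compiled form; this text tells all that it offers.
- The arm moves only by the tool jog_arm, never from a script. Its argument "increments" is a list of rows, each an object of numbers: "tx", "ty", "tz": the shift along the tool's x, y, z in mm; "rx", "ry", "rz": the turn, a rotation vector about the tool's x, y, z in degrees; "hand": the opening in per cent of the stroke, from 0 (shut) to 100 (fully open). A call has 1 to 8 rows; each row shifts and turns the commanded pose from where the row before left it, along the tool's axes as they then stand; what a row does not reach is not made up. A row lasts 1/10 s, in which the tool goes at most 50 mm and 8.59 degrees, less where a joint would pass 70% of its speed; a pose out of reach is approached as far as the arm can. A call is refused whole if a number of a shift passes 50 or a number of a turn 8.59, either way. A call with a gripper value outside its range is refused whole. The fingers move at their own pace and stop on an object; "newtons" is the grip in N (left out, the last holds). Time passes only in rows, so rows that do not move let the fingers close. It gives the time, the measured TCP pose, the force and the opening at its end, in the units of the state.
- sense(): the state, without advancing time (a new reading comes with each control period).
- grab_frame(name): name is "side" or "top"; returns a dict with "color" (384x512x3 uint8, red, green, blue), "mtx" (3x3 intrinsics, pixels), "k1" (the pictures are not rectified: a ray, as slopes to the right and down, at radius r is drawn at 1 + k1 r^2 times it, then the intrinsics apply), "pose" (4x4, takes a point from camera to world coordinates). Camera axes: x right, y up, looking along -z (the intrinsics and any distortion apply to the point x, -y, -z); pixel columns grow to the right and rows downward; lengths in m; the calibration is good to about 2 mm. A picture is of the moment at which its call begins. There is no depth.
- finish_job(): hands the job in, once; it reports no verdict.
The state is a dict: "t": time; "q": joint angles; "joint_vel": joint speeds; "joint_torque": joint torques, N m; "tool_pos": TCP position; "orientation": TCP orientation; "force": force on the tool from outside, world axes, zero at the start; "torque": the same for the moment, N m; "grip_width": finger opening in m.
Only numpy, scipy, OpenCV 4.12 (cv2) and the standard library are available. Lean on these libraries where they do the work, as an engineer would, in place of code of your own. Each camera call takes 0.05 s, during which the arm holds its last target. There are 200 camera calls.

## Working session

There is one attempt and no reset: what is moved stays moved. The work goes in short steps, Python scripts to look and compute and a tool call to move; the robot and the scene stay as the last step left them, time stands still between calls to the robot, and variables do not carry over. Pictures are saved under pics/ and viewed, about 8 in all and at most 12, crops included, and the job is handed in when it is done.

Besides the shell and the picture viewer there is one more tool, called after ">>>" as name([rows], argument=value, ...), one row to a line, values as JSON. jog_arm: Moves the arm, as the interface text tells. Its arguments: {"type":"object","properties":{"increments":{"type":"array"},"newtons":{"type":"number"}},"required":["increments"]}

```bash
mkdir -p pics; cat > h.py <<'E'
from station import *
import numpy as np, cv2, pickle
def snap(n,tag):
    f=grab_frame(n); pickle.dump(f,open(f'{tag}.pkl','wb'))
    return f
def save(img,fn,s=1.0):
    cv2.imwrite('pics/'+fn,cv2.resize(img[:,:,::-1],None,fx=s,fy=s,interpolation=cv2.INTER_CUBIC))
def ray(f,u,v):
    K=f['mtx'];x=(u-K[0,2])/K[0,0];y=(v-K[1,2])/K[1,1];rd=np.hypot(x,y);r=rd
    for _ in range(30): r=rd/(1+f['k1']*r*r)
    s=r/rd if rd>0 else 1
    d=f['pose'][:3,:3]@np.array([x*s,-y*s,-1]); return f['pose'][:3,3],d
def at(f,u,v,z):
    o,d=ray(f,u,v); return (o+d*(z-o[2])/d[2])
def proj(f,p):
    c=f['pose'][:3,:3].T@(np.asarray(p)-f['pose'][:3,3]);x=c[0]/-c[2];y=-c[1]/-c[2];k=1+f['k1']*(x*x+y*y)
    K=f['mtx'];return np.array([K[0,0]*x*k+K[0,2],K[1,1]*y*k+K[1,2]])
E
python3 - <<'E'
from h import *
for n in('top','side'):
    f=snap(n,n+'0'); save(f['color'],n+'0.png',1.5); print(n,f['mtx'],f['k1'],f['pose'].round(3))
print(sense())
E
```

```text
top [[374.10630155   0.         253.88293159]
 [  0.         374.10630155 192.0161182 ]
 [  0.           0.           1.        ]] -0.045185108378706894 [[ 0.01   0.996 -0.091  0.328]
 [-1.     0.009 -0.011 -0.002]
 [-0.01   0.091  0.996  1.487]
 [ 0.     0.     0.     1.   ]]
side [[399.92812082   0.         252.80276797]
 [  0.         399.92812082 196.33762941]
 [  0.           0.           1.        ]] 0.013144958626821406 [[ 0.819  0.312 -0.482 -0.142]
 [-0.574  0.457 -0.68  -0.831]
 [ 0.008  0.833  0.553  0.819]
 [ 0.     0.     0.     1.   ]]
{'t': 0.1, 'q': array([-1.17459098,  0.33283591, -0.06471401,  1.46087717,  0.02160039,
        1.34990105, -0.08848471]), 'joint_vel': array([-2.21304518e-04, -4.63335595e-04,  9.70901583e-04, -1.49990226e-03,
        7.41150674e-04,  1.36026318e-04,  3.22303808e-05]), 'joint_torque': array([ 1.95397530e-03, -6.26739693e+01,  4.93513397e-02, -3.92428386e+01,
        1.62753998e-02,  6.89984387e-03, -8.09875542e-05]), 'tool_pos': array([0.25402319, 0.57066971, 0.23056905]), 'orientation': array([ 3.84258777e-04,  8.38637179e-01,  5.44690042e-01, -5.40239215e-04]), 'force': array([-0.17939018, -0.1627908 ,  0.35188658]), 'torque': array([-0.01631903, -0.0048334 , -0.05916311]), 'grip_width': 0.08545477577774886}
```

View pics/top0.png

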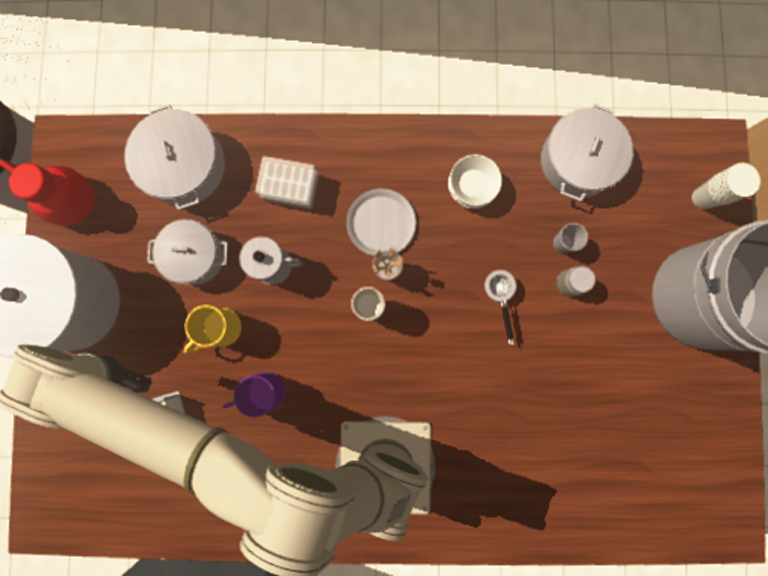

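View pics/side0.png

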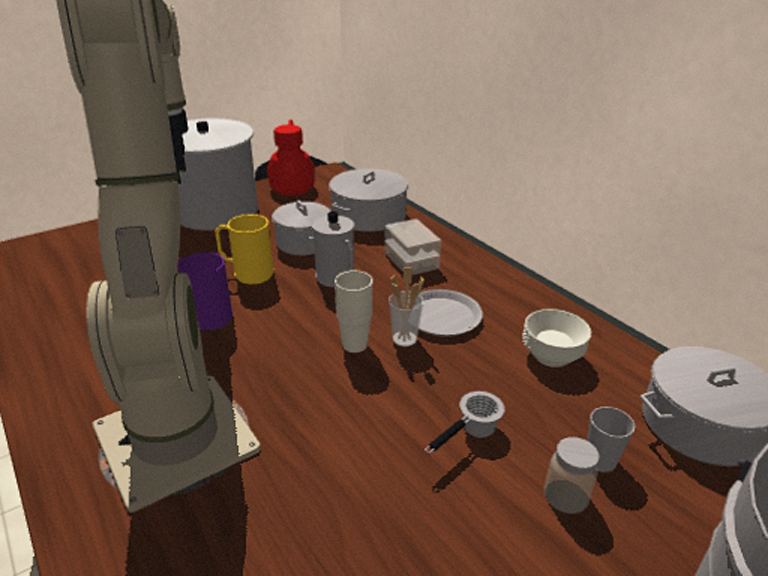

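The top view shows the jug with its lid at about (263,258), the plate at (381,222), the spoon cup at (388,264), the cup stack at (368,303) and the strainer at (500,286) with its handle running to (511,342), all in 1.5x pixels. The side view agrees. I'll enlarge these areas next.

```bash
python3 - <<'E'
from h import *
t=pickle.load(open('top0.pkl','rb'));s=pickle.load(open('side0.pkl','rb'))
def crop(f,u,v,w,h,k):
    c=cv2.resize(f['color'][v:v+h,u:u+w],None,fx=k,fy=k,interpolation=cv2.INTER_CUBIC)
    for i in range(0,w,10): cv2.line(c,(i*k,0),(i*k,8 if (u+i)%50 else 16),(0,255,0),1); 
    for i in range(0,h,10): cv2.line(c,(0,i*k),(8 if (v+i)%50 else 16,i*k),(0,255,0),1)
    return c
a=crop(t,150,120,130,60,6) # 780x360
b=crop(t,310,170,50,65,4) 
c=crop(s,195,130,60,65,4)
d=crop(s,270,250,70,65,4)
img=np.zeros((360+4+260-24,800,3),np.uint8)
img[:360-24,:780]=a[:336]; y=340;x=0
for q in(b,c,d): img[y:y+260,x:x+q.shape[1]]=q;x+=q.shape[1]+4
save(img,'crop0.png')
E
```

```text
(no output)
```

View pics/crop0.png

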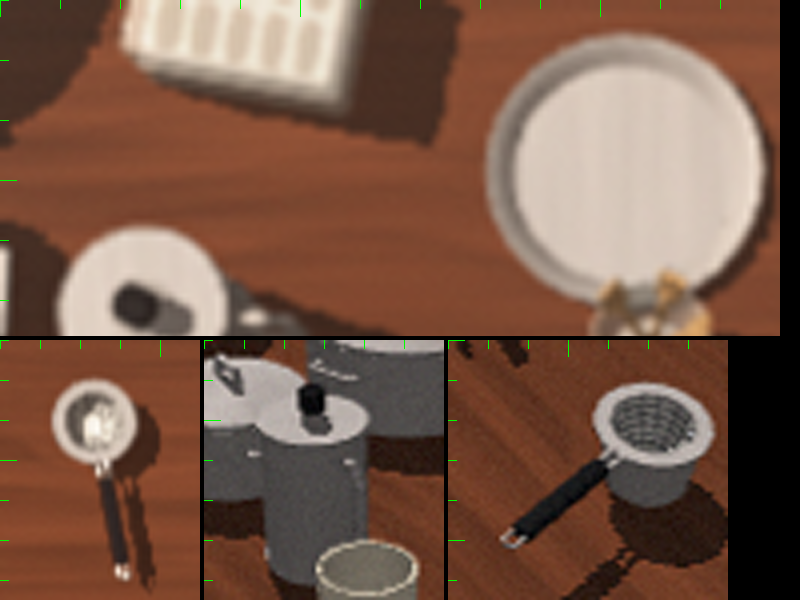

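The crop is clear: lid disc centre at about (173.4,171.4) in the top view and (221.6,149.6) in the side view. The strainer rim centre is at (333.2,190.1) top and (321,270.6) side, and the plate at (253.9,147.9) top.

```bash
python3 - <<'E'
from h import *
t=pickle.load(open('top0.pkl','rb'));s=pickle.load(open('side0.pkl','rb'))
P=lambda n,*a:print(n,[at(*x).round(4) for x in a])
P('lid disc z.154',(t,173.4,171.4,.154),(s,221.6,149.6,.154))
P('lid disc edges top',(t,159.3,171.4,.154),(t,187.5,171.4,.154))
P('knob z.173/.18',(t,171.9,170.4,.178),(s,221.6,144.7,.173))
P('plate z.018',(t,253.9,147.9,.018),(t,230.6,147.9,.018),(t,277.3,147.9,.018)); P('plate floor',(t,254.9,149,.004))
P('plate side',(s,448/1.5,313/1.5,.018))
P('strainer z.053',(t,333.2,190.1,.053),(s,321,270.6,.053))
P('grip start/end',(t,335.7,204,.053),(t,340,225.3,.053))
P('cup',(t,368/1.5,303/1.5,.168),(s,354/1.5,281/1.5,.168)); P('spooncup',(t,388/1.5,266/1.5,.1),(s,405/1.5,302/1.5,.1))
P('spoon tips',(t,376/1.5,253/1.5,.17),(t,398/1.5,253/1.5,.165),(s,407/1.5,270/1.5,.17),(s,419/1.5,285/1.5,.165))
P('pot z.125 ',(t,188/1.5,250/1.5,.11)); P('yellow rim',(t,208/1.5,325/1.5,.15));P('jar',(t,580/1.5,280/1.5,.105));P('tumbler',(t,572/1.5,236/1.5,.095));P('boxes',(t,289/1.5,178/1.5,.089))
P('jug handle tip',(t,295/1.5,263/1.5,.13))
E
```

```text
lid disc z.154 [array([0.5223, 0.3052, 0.154 ]), array([0.52  , 0.3029, 0.154 ])]
lid disc edges top [array([0.5219, 0.3565, 0.154 ]), array([0.5227, 0.254 , 0.154 ])]
knob z.173/.18 [array([0.5223, 0.3051, 0.178 ]), array([0.5214, 0.3038, 0.173 ])]
plate z.018 [array([0.6392, 0.0168, 0.018 ]), array([0.6385, 0.1098, 0.018 ]), array([ 0.6399, -0.0766,  0.018 ])]
plate floor [array([0.6376, 0.0129, 0.004 ])]
plate side [array([0.6426, 0.0007, 0.018 ])]
strainer z.053 [array([ 0.4693, -0.2907,  0.053 ]), array([ 0.469 , -0.2916,  0.053 ])]
grip start/end [array([ 0.4157, -0.2998,  0.053 ]), array([ 0.3344, -0.3155,  0.053 ])]
cup [array([0.413 , 0.0433, 0.168 ]), array([0.4112, 0.0388, 0.168 ])]
spooncup [array([ 0.5102, -0.0032,  0.1   ]), array([ 0.513 , -0.0017,  0.1   ])]
spoon tips [array([0.5319, 0.0256, 0.17  ]), array([ 0.5331, -0.0266,  0.165 ]), array([0.5242, 0.0099, 0.17  ]), array([ 0.514 , -0.0439,  0.165 ])]
pot z.125  [array([0.5454, 0.4978, 0.11  ])]
yellow rim [array([0.3578, 0.4272, 0.15  ])]
jar [array([ 0.4788, -0.4801,  0.105 ])]
tumbler [array([ 0.5911, -0.466 ,  0.095 ])]
boxes [array([0.7368, 0.2522, 0.089 ])]
jug handle tip [array([0.5118, 0.2244, 0.13  ])]
```

```bash
cat >> h.py <<'E'
from scipy.spatial.transform import Rotation as Ro
def to(p,yaw=None):
    "print tool-frame shift in mm to world TCP p (after a turn to tool-x azimuth yaw deg, mod 180)"
    s=sense();o=s['orientation'];R=Ro.from_quat([o[1],o[2],o[3],o[0]]);M=R.as_matrix()
    az=np.degrees(np.arctan2(M[1,0],M[0,0]));d=np.asarray(p)-s['tool_pos']
    print('t',round(s['t'],2),'pos',s['tool_pos'].round(4),'az',az.round(2),'q',s['q'].round(2),'F',s['force'].round(1),'w',round(s['grip_width'],4))
    yaw=az if yaw is None else yaw
    y=np.radians(yaw);best=Ro.from_matrix(np.array([[np.cos(y),np.sin(y),0],[np.sin(y),-np.cos(y),0],[0,0,-1]]))
    print('turn rotvec',np.degrees((R.inv()*best).as_rotvec()).round(2),'then shift',(best.as_matrix().T@d*1e3).round(1),' shift w/o turn',(M.T@d*1e3).round(1))
E
python3 - <<'E'
from h import *
import station; print([ (k,getattr(station,k)) for k in dir(station) if not k.startswith('_')])
to([.5215,.3045,.231])
E
```

```text
[('MotionError', <class 'station.MotionError'>), ('finish_job', <function connect.<locals>.done at 0x7f06bdb779c0>), ('grab_frame', <function make.<locals>.drawn_camera at 0x7f06bdbfc360>), ('hold_point_z', 0.0187), ('sense', <function make.<locals>.<lambda> at 0x7f06bdbfc860>)]
t 0.1 pos [0.254  0.5707 0.2306] az 66.01 q [-1.17  0.33 -0.06  1.46  0.02  1.35 -0.09] F [-0.2 -0.2  0.4] w 0.0855
turn rotvec [0.   0.08 0.  ] then shift [-134.4  352.6   -0.4]  shift w/o turn [-1.344e+02  3.526e+02 -2.000e-01]
```

>>> jog_arm([
  {"tx": -16.8,"ty": 44,"hand": 100},
  {"tx": -16.8,"ty": 44},
  {"tx": -16.8,"ty": 44},
  {"tx": -16.8,"ty": 44},
  {"tx": -16.8,"ty": 44},
  {"tx": -16.8,"ty": 44},
  {"tx": -16.8,"ty": 44},
  {"tx": -16.8,"ty": 44},
], newtons=40)

```text
invalid input
```

>>> jog_arm([
  {"tx": 0},
])

```text
invalid input
```

```bash
python3 - <<'E'
from h import *
to([.5215,.3045,.160]); f=snap('side','s1'); g=snap('top','t1')
save(np.hstack([cv2.resize(f['color'][100:230,150:290],None,fx=2.8,fy=2.8),cv2.resize(g['color'][110:240,110:250],None,fx=2.8,fy=2.8)]),'a1.png')
E
```

```text
t 0.1 pos [0.254  0.5707 0.2306] az 66.01 q [-1.17  0.33 -0.06  1.46  0.02  1.35 -0.09] F [-0.2 -0.2  0.4] w 0.0855
turn rotvec [0.   0.08 0.  ] then shift [-134.4  352.6   70.6]  shift w/o turn [-134.3  352.6   70.8]
```

View pics/a1.png

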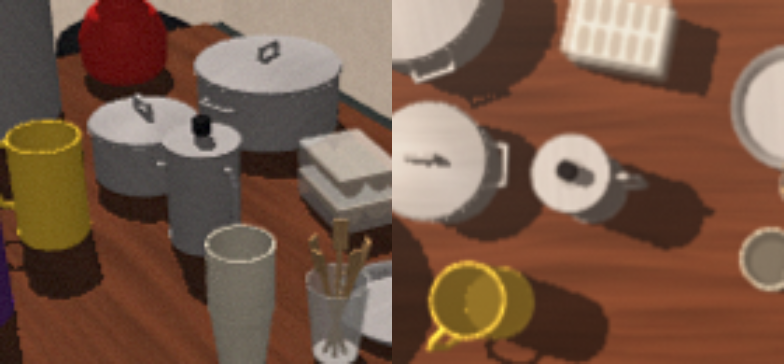

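Both moves were refused as "invalid input", and the picture shows the scene unchanged. I'll try rows that give every field.

>>> jog_arm([
  {"tx": -16.8,"ty": 44,"tz": 0,"rx": 0,"ry": 0,"rz": 0,"hand": 100},
], newtons=40)

```text
t: 0.3
tool_pos: [0.2817, 0.5413, 0.2305]
orientation: [-0.001, 0.836, 0.549, -0.001]
force: [0.4, 1.0, 0.4]
grip_width: 0.0857
```

>>> jog_arm([
  {"tx": -16.8,"ty": 44,"tz": 0,"rx": 0,"ry": 0,"rz": 0,"hand": 100},
  {"tx": -16.8,"ty": 44,"tz": 0,"rx": 0,"ry": 0,"rz": 0,"hand": 100},
  {"tx": -16.8,"ty": 44,"tz": 0,"rx": 0,"ry": 0,"rz": 0,"hand": 100},
  {"tx": -16.8,"ty": 44,"tz": 0,"rx": 0,"ry": 0,"rz": 0,"hand": 100},
  {"tx": -16.8,"ty": 44,"tz": 0,"rx": 0,"ry": 0,"rz": 0,"hand": 100},
  {"tx": -16.8,"ty": 44,"tz": 0,"rx": 0,"ry": 0,"rz": 0,"hand": 100},
  {"tx": -16.8,"ty": 44,"tz": 0,"rx": 0,"ry": 0,"rz": 0,"hand": 100},
  {"tx": 0,"ty": 0,"tz": 0,"rx": 0,"ry": 0,"rz": 0,"hand": 100},
], newtons=40)

```text
t: 1.1
tool_pos: [0.5259, 0.2978, 0.2312]
orientation: [0.002, 0.841, 0.54, -0.0]
force: [-1.0, 0.2, -0.8]
grip_width: 0.0854
```

```bash
python3 - <<'E'
from h import *
to([.5215,.3045,.160])
E
```

```text
t 1.1 pos [0.5259 0.2978 0.2312] az 65.41 q [-0.72  0.28  0.15  1.53 -0.04  1.33  0.58] F [-1.   0.2 -0.8] w 0.0854
turn rotvec [0.18 0.12 0.  ] then shift [ 4.2 -6.8 71.2]  shift w/o turn [ 4.3 -7.  71.1]
```

>>> jog_arm([
  {"tx": 0,"ty": 0,"tz": 6,"rx": 0,"ry": 0,"rz": 0,"hand": 100},
  {"tx": 0,"ty": 0,"tz": 6,"rx": 0,"ry": 0,"rz": 0,"hand": 100},
  {"tx": 0,"ty": 0,"tz": 6,"rx": 0,"ry": 0,"rz": 0,"hand": 100},
  {"tx": 0,"ty": 0,"tz": 6,"rx": 0,"ry": 0,"rz": 0,"hand": 100},
  {"tx": 0,"ty": 0,"tz": 0,"rx": 0,"ry": 0,"rz": 0,"hand": 100},
  {"tx": 0,"ty": 0,"tz": 0,"rx": 0,"ry": 0,"rz": 0,"hand": 100},
], newtons=40)

```text
t: 1.7
tool_pos: [0.5208, 0.3054, 0.2072]
orientation: [-0.0, 0.838, 0.545, -0.0]
force: [0.1, 0.0, 0.9]
grip_width: 0.0856
```

```bash
python3 - <<'E'
from h import *
to([.5215,.3045,.160])
E
```

```text
t 1.7 pos [0.5208 0.3054 0.2072] az 66.04 q [-0.72  0.3   0.14  1.56 -0.04  1.29  0.58] F [0.1 0.  0.9] w 0.0856
turn rotvec [-0.01  0.01 -0.  ] then shift [-0.5  1.  47.2]  shift w/o turn [-0.5  1.  47.2]
```

>>> jog_arm([
  {"tx": 0,"ty": 1,"tz": 10,"rx": 0,"ry": 0,"rz": 0,"hand": 100},
  {"tx": 0,"ty": 0,"tz": 10,"rx": 0,"ry": 0,"rz": 0,"hand": 100},
  {"tx": 0,"ty": 0,"tz": 10,"rx": 0,"ry": 0,"rz": 0,"hand": 100},
  {"tx": 0,"ty": 0,"tz": 10,"rx": 0,"ry": 0,"rz": 0,"hand": 100},
  {"tx": 0,"ty": 0,"tz": 6,"rx": 0,"ry": 0,"rz": 0,"hand": 100},
  {"tx": 0,"ty": 0,"tz": 0,"rx": 0,"ry": 0,"rz": 0,"hand": 100},
  {"tx": 0,"ty": 0,"tz": 0,"rx": 0,"ry": 0,"rz": 0,"hand": 100},
], newtons=40)

```text
t: 2.4
tool_pos: [0.5221, 0.3047, 0.1614]
orientation: [-0.0, 0.839, 0.545, 0.0]
force: [0.1, -0.5, 0.8]
grip_width: 0.0853
```

>>> jog_arm([
  {"tx": 0,"ty": 0,"tz": 0,"rx": 0,"ry": 0,"rz": 0,"hand": 60},
  {"tx": 0,"ty": 0,"tz": 0,"rx": 0,"ry": 0,"rz": 0,"hand": 40},
  {"tx": 0,"ty": 0,"tz": 0,"rx": 0,"ry": 0,"rz": 0,"hand": 30},
  {"tx": 0,"ty": 0,"tz": 0,"rx": 0,"ry": 0,"rz": 0,"hand": 0},
  {"tx": 0,"ty": 0,"tz": 0,"rx": 0,"ry": 0,"rz": 0,"hand": 0},
  {"tx": 0,"ty": 0,"tz": 0,"rx": 0,"ry": 0,"rz": 0,"hand": 0},
  {"tx": 0,"ty": 0,"tz": 0,"rx": 0,"ry": 0,"rz": 0,"hand": 0},
  {"tx": 0,"ty": 0,"tz": 0,"rx": 0,"ry": 0,"rz": 0,"hand": 0},
], newtons=40)

```text
t: 3.2
tool_pos: [0.5221, 0.3046, 0.1616]
orientation: [0.0, 0.839, 0.545, 0.0]
force: [-0.8, -1.1, 4.0]
grip_width: 0.0248
```

>>> jog_arm([
  {"tx": 0,"ty": 0,"tz": -5,"rx": 0,"ry": 0,"rz": 0,"hand": 0},
  {"tx": 0,"ty": 0,"tz": -10,"rx": 0,"ry": 0,"rz": 0,"hand": 0},
  {"tx": 0,"ty": 0,"tz": -15,"rx": 0,"ry": 0,"rz": 0,"hand": 0},
  {"tx": 0,"ty": 0,"tz": -15,"rx": 0,"ry": 0,"rz": 0,"hand": 0},
  {"tx": 0,"ty": 0,"tz": -15,"rx": 0,"ry": 0,"rz": 0,"hand": 0},
  {"tx": 0,"ty": 0,"tz": -15,"rx": 0,"ry": 0,"rz": 0,"hand": 0},
  {"tx": 0,"ty": 0,"tz": -15,"rx": 0,"ry": 0,"rz": 0,"hand": 0},
  {"tx": 0,"ty": 0,"tz": 0,"rx": 0,"ry": 0,"rz": 0,"hand": 0},
], newtons=40)

```text
t: 4.0
tool_pos: [0.5229, 0.3052, 0.2542]
orientation: [-0.0, 0.839, 0.545, 0.002]
force: [-0.2, 0.3, -1.0]
grip_width: 0.0242
```

```bash
python3 - <<'E'
from h import *
to([.655,.0165,.251]); f=snap('side','s1'); g=snap('top','t1')
save(np.hstack([cv2.resize(f['color'][70:200,150:290],None,fx=2.8,fy=2.8),cv2.resize(g['color'][110:240,110:250],None,fx=2.8,fy=2.8)]),'a2.png')
E
```

```text
t 4.0 pos [0.5229 0.3052 0.2542] az 66.0 q [-0.72  0.27  0.15  1.49 -0.04  1.37  0.58] F [-0.2  0.3 -1. ] w 0.0242
turn rotvec [ 0.12 -0.2  -0.  ] then shift [-210.   238.1    3.2]  shift w/o turn [-210.   238.1    3. ]
```

View pics/a2.png

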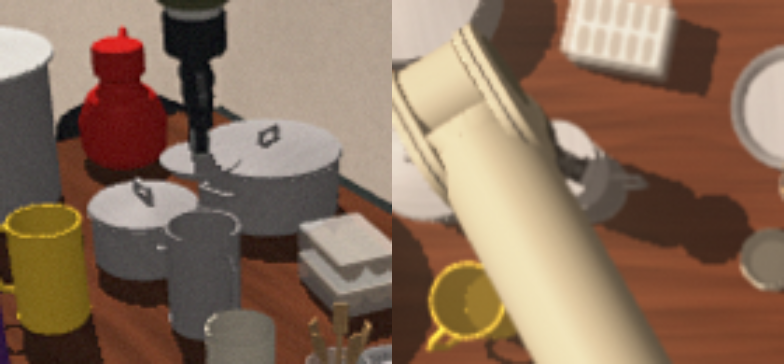

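The lid is off and hangs level in the gripper, with the jug's mouth open below it. Next I carry it over the plate.

>>> jog_arm([
  {"tx": -15,"ty": 17,"tz": 0,"rx": 0,"ry": 0,"rz": 0,"hand": 0},
  {"tx": -30,"ty": 34,"tz": 0,"rx": 0,"ry": 0,"rz": 0,"hand": 0},
  {"tx": -35,"ty": 35,"tz": 0,"rx": 0,"ry": 0,"rz": 0,"hand": 0},
  {"tx": -35,"ty": 35,"tz": 0,"rx": 0,"ry": 0,"rz": 0,"hand": 0},
  {"tx": -35,"ty": 35,"tz": 0,"rx": 0,"ry": 0,"rz": 0,"hand": 0},
  {"tx": -30,"ty": 35,"tz": 0,"rx": 0,"ry": 0,"rz": 0,"hand": 0},
  {"tx": -20,"ty": 30,"tz": 0,"rx": 0,"ry": 0,"rz": 0,"hand": 0},
  {"tx": -10,"ty": 17,"tz": 0,"rx": 0,"ry": 0,"rz": 0,"hand": 0},
], newtons=40)

```text
t: 4.9
tool_pos: [0.6544, 0.0117, 0.25]
orientation: [0.0, 0.84, 0.543, -0.001]
force: [-0.8, -0.1, -0.8]
grip_width: 0.0246
```

>>> jog_arm([
  {"tx": 0,"ty": 0,"tz": 0,"rx": 0,"ry": 0,"rz": 0,"hand": 0},
  {"tx": 0,"ty": 0,"tz": 20,"rx": 0,"ry": 0,"rz": 0,"hand": 0},
  {"tx": 0,"ty": 0,"tz": 30,"rx": 0,"ry": 0,"rz": 0,"hand": 0},
  {"tx": 0,"ty": 0,"tz": 30,"rx": 0,"ry": 0,"rz": 0,"hand": 0},
  {"tx": 0,"ty": 0,"tz": 30,"rx": 0,"ry": 0,"rz": 0,"hand": 0},
  {"tx": 0,"ty": 0,"tz": 20,"rx": 0,"ry": 0,"rz": 0,"hand": 0},
  {"tx": 0,"ty": 0,"tz": 0,"rx": 0,"ry": 0,"rz": 0,"hand": 0},
  {"tx": 0,"ty": 0,"tz": 0,"rx": 0,"ry": 0,"rz": 0,"hand": 0},
], newtons=40)

```text
t: 5.7
tool_pos: [0.6538, 0.0169, 0.1214]
orientation: [-0.0, 0.838, 0.545, -0.0]
force: [-0.2, -0.5, -0.6]
grip_width: 0.0246
```

```bash
python3 - <<'E'
from h import *
to([.655,.0165,.025]); f=snap('side','s1'); g=snap('top','t1')
save(np.hstack([cv2.resize(f['color'][120:250,210:350],None,fx=2.8,fy=2.8),cv2.resize(g['color'][90:220,190:330],None,fx=2.8,fy=2.8)]),'a3.png')
E
```

```text
t 5.7 pos [0.6538 0.0169 0.1214] az 66.05 q [-0.32  0.48  0.3   1.52 -0.15  1.16  1.16] F [-0.2 -0.5 -0.6] w 0.0246
turn rotvec [-0.04  0.   -0.  ] then shift [ 0.2  1.3 96.4]  shift w/o turn [ 0.2  1.4 96.4]
```

View pics/a3.png

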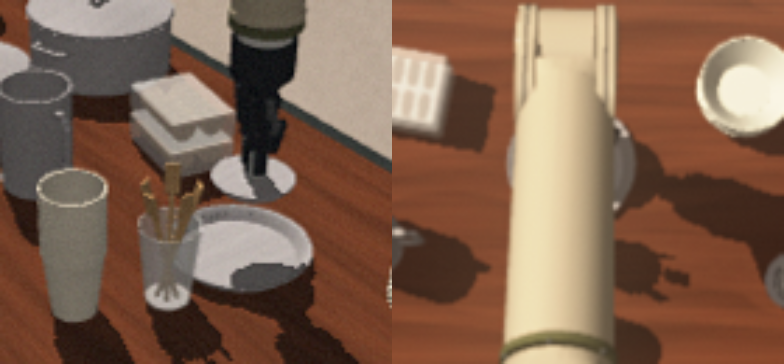

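The lid hangs level over the plate and clear of the spoons. I'll lower it most of the way, then creep down.

>>> jog_arm([
  {"tx": 0,"ty": 1,"tz": 20,"rx": 0,"ry": 0,"rz": 0,"hand": 0},
  {"tx": 0,"ty": 0,"tz": 20,"rx": 0,"ry": 0,"rz": 0,"hand": 0},
  {"tx": 0,"ty": 0,"tz": 20,"rx": 0,"ry": 0,"rz": 0,"hand": 0},
  {"tx": 0,"ty": 0,"tz": 15,"rx": 0,"ry": 0,"rz": 0,"hand": 0},
  {"tx": 0,"ty": 0,"tz": 8,"rx": 0,"ry": 0,"rz": 0,"hand": 0},
  {"tx": 0,"ty": 0,"tz": 5,"rx": 0,"ry": 0,"rz": 0,"hand": 0},
  {"tx": 0,"ty": 0,"tz": 0,"rx": 0,"ry": 0,"rz": 0,"hand": 0},
  {"tx": 0,"ty": 0,"tz": 0,"rx": 0,"ry": 0,"rz": 0,"hand": 0},
], newtons=40)

```text
t: 6.6
tool_pos: [0.6555, 0.0157, 0.0341]
orientation: [0.0, 0.839, 0.545, 0.001]
force: [-0.5, -0.2, -0.6]
grip_width: 0.0247
```

>>> jog_arm([
  {"tx": 0,"ty": 0,"tz": 2,"rx": 0,"ry": 0,"rz": 0,"hand": 0},
  {"tx": 0,"ty": 0,"tz": 2,"rx": 0,"ry": 0,"rz": 0,"hand": 0},
  {"tx": 0,"ty": 0,"tz": 2,"rx": 0,"ry": 0,"rz": 0,"hand": 0},
  {"tx": 0,"ty": 0,"tz": 0,"rx": 0,"ry": 0,"rz": 0,"hand": 0},
], newtons=40)

```text
t: 7.0
tool_pos: [0.6547, 0.0157, 0.027]
orientation: [-0.0, 0.839, 0.545, -0.0]
force: [-0.1, -0.5, -1.2]
grip_width: 0.0245
```

>>> jog_arm([
  {"tx": 0,"ty": 0,"tz": 1,"rx": 0,"ry": 0,"rz": 0,"hand": 0},
  {"tx": 0,"ty": 0,"tz": 1,"rx": 0,"ry": 0,"rz": 0,"hand": 0},
  {"tx": 0,"ty": 0,"tz": 0,"rx": 0,"ry": 0,"rz": 0,"hand": 0},
], newtons=40)

```text
t: 7.3
tool_pos: [0.655, 0.0157, 0.0259]
orientation: [-0.0, 0.839, 0.545, 0.0]
force: [-3.2, -0.3, 4.7]
grip_width: 0.0248
```

>>> jog_arm([
  {"tx": 0,"ty": 0,"tz": 1,"rx": 0,"ry": 0,"rz": 0,"hand": 0},
  {"tx": 0,"ty": 0,"tz": 0,"rx": 0,"ry": 0,"rz": 0,"hand": 0},
], newtons=40)

```text
t: 7.5
tool_pos: [0.6551, 0.0157, 0.0259]
orientation: [-0.0, 0.839, 0.545, 0.0]
force: [-7.2, 0.1, 13.1]
grip_width: 0.0248
```

The lid has touched down: the force is up and z has stopped at 0.0259, as expected. I'll ease off, release and back away.

>>> jog_arm([
  {"tx": 0,"ty": 0,"tz": -1.5,"rx": 0,"ry": 0,"rz": 0,"hand": 30},
  {"tx": 0,"ty": 0,"tz": 0,"rx": 0,"ry": 0,"rz": 0,"hand": 50},
  {"tx": 0,"ty": 0,"tz": 0,"rx": 0,"ry": 0,"rz": 0,"hand": 80},
  {"tx": 0,"ty": 0,"tz": 0,"rx": 0,"ry": 0,"rz": 0,"hand": 80},
  {"tx": 0,"ty": 0,"tz": 0,"rx": 0,"ry": 0,"rz": 0,"hand": 80},
  {"tx": 0,"ty": 0,"tz": -5,"rx": 0,"ry": 0,"rz": 0,"hand": 80},
  {"tx": 0,"ty": 0,"tz": -15,"rx": 0,"ry": 0,"rz": 0,"hand": 80},
  {"tx": 0,"ty": 0,"tz": -30,"rx": 0,"ry": 0,"rz": 0,"hand": 80},
], newtons=40)

```text
t: 8.3
tool_pos: [0.6537, 0.0156, 0.0753]
orientation: [-0.001, 0.839, 0.545, -0.002]
force: [0.6, 0.6, -0.6]
grip_width: 0.0683
```

>>> jog_arm([
  {"tx": 0,"ty": 0,"tz": -40,"rx": 0,"ry": 0,"rz": 0,"hand": 80},
  {"tx": 0,"ty": 0,"tz": -40,"rx": 0,"ry": 0,"rz": 0,"hand": 80},
  {"tx": 0,"ty": 0,"tz": -40,"rx": 0,"ry": 0,"rz": 0,"hand": 80},
  {"tx": 0,"ty": 0,"tz": -40,"rx": 0,"ry": 0,"rz": 0,"hand": 80},
  {"tx": 0,"ty": 0,"tz": -20,"rx": 0,"ry": 0,"rz": 0,"hand": 80},
  {"tx": 0,"ty": 0,"tz": 0,"rx": 0,"ry": 0,"rz": 0,"hand": 80},
], newtons=40)

```text
t: 8.9
tool_pos: [0.6564, 0.0154, 0.2613]
orientation: [0.002, 0.839, 0.545, 0.003]
force: [0.8, -0.1, -0.4]
grip_width: 0.0682
```

```bash
python3 - <<'E'
from h import *
to([.3855,-.3063,.25],100.4)
E
```

```text
t 8.9 pos [0.6564 0.0154 0.2613] az 65.99 q [-0.33  0.39  0.32  1.35 -0.12  1.42  1.14] F [ 0.8 -0.1 -0.4] w 0.0682
turn rotvec [  0.42  -0.11 -34.41] then shift [-267.5 -324.5   11.3]  shift w/o turn [-404.1 -116.6    9. ]
```

>>> jog_arm([
  {"tx": 0,"ty": 0,"tz": 0,"rx": 0,"ry": 0,"rz": 7.3,"hand": 80},
  {"tx": 0,"ty": 0,"tz": 0,"rx": 0,"ry": 0,"rz": 7.3,"hand": 80},
  {"tx": 0,"ty": 0,"tz": 0,"rx": 0,"ry": 0,"rz": 7.3,"hand": 80},
  {"tx": 0,"ty": 0,"tz": 0,"rx": 0,"ry": 0,"rz": 7.3,"hand": 80},
  {"tx": 0,"ty": 0,"tz": 0,"rx": 0,"ry": 0,"rz": 7.3,"hand": 80},
  {"tx": 0,"ty": 0,"tz": 0,"rx": 0,"ry": 0,"rz": 7.3,"hand": 80},
  {"tx": 0,"ty": 0,"tz": 0,"rx": 0,"ry": 0,"rz": 7.3,"hand": 80},
  {"tx": 0,"ty": 0,"tz": 0,"rx": 0,"ry": 0,"rz": 7.3,"hand": 80},
])

```text
t: 9.7
tool_pos: [0.6546, 0.0156, 0.2558]
orientation: [-0.0, 0.998, 0.064, -0.0]
force: [-0.6, 1.1, 0.4]
grip_width: 0.0683
```

>>> jog_arm([
  {"tx": 0,"ty": 0,"tz": 0,"rx": 0,"ry": 0,"rz": 7.3,"hand": 80},
  {"tx": 0,"ty": 0,"tz": 0,"rx": 0,"ry": 0,"rz": 7.3,"hand": 80},
  {"tx": 0,"ty": 0,"tz": 0,"rx": 0,"ry": 0,"rz": 7.3,"hand": 80},
  {"tx": 0,"ty": 0,"tz": 0,"rx": 0,"ry": 0,"rz": 7.3,"hand": 80},
  {"tx": 0,"ty": 0,"tz": 0,"rx": 0,"ry": 0,"rz": 7.3,"hand": 80},
  {"tx": 0,"ty": 0,"tz": 0,"rx": 0,"ry": 0,"rz": 7.3,"hand": 80},
  {"tx": 0,"ty": 0,"tz": 0,"rx": 0,"ry": 0,"rz": 7.3,"hand": 80},
  {"tx": 0,"ty": 0,"tz": 0,"rx": 0,"ry": 0,"rz": 7.3,"hand": 80},
])

```text
t: 10.5
tool_pos: [0.6545, 0.0156, 0.2558]
orientation: [0.0, 0.902, -0.431, -0.0]
force: [0.1, 0.3, -0.2]
grip_width: 0.0683
```

>>> jog_arm([
  {"tx": 0,"ty": 0,"tz": 0,"rx": 0,"ry": 0,"rz": 7.3,"hand": 80},
  {"tx": 0,"ty": 0,"tz": 0,"rx": 0,"ry": 0,"rz": 7.3,"hand": 80},
  {"tx": 0,"ty": 0,"tz": 0,"rx": 0,"ry": 0,"rz": 7.3,"hand": 80},
  {"tx": 0,"ty": 0,"tz": 0,"rx": 0,"ry": 0,"rz": 7.3,"hand": 80},
  {"tx": 0,"ty": 0,"tz": 0,"rx": 0,"ry": 0,"rz": 0,"hand": 80},
  {"tx": 0,"ty": 0,"tz": 0,"rx": 0,"ry": 0,"rz": 0,"hand": 80},
])

```text
t: 11.1
tool_pos: [0.6547, 0.0157, 0.2558]
orientation: [0.0, 0.767, -0.641, -0.0]
force: [0.3, -0.3, 0.9]
grip_width: 0.0686
```

```bash
python3 - <<'E'
from h import *
to([.3855,-.3063,.25],-79.6)
E
```

```text
t 11.1 pos [0.6547 0.0157 0.2558] az -79.78 q [-0.62  0.46  0.76  1.37 -0.31  1.43 -1.27] F [ 0.3 -0.3  0.9] w 0.0686
turn rotvec [ 0.01  0.   -0.18] then shift [268.1 322.9   5.8]  shift w/o turn [269.1 322.1   5.8]
```

>>> jog_arm([
  {"tx": 30,"ty": 36,"tz": 0,"rx": 0,"ry": 0,"rz": 0,"hand": 80},
  {"tx": 30,"ty": 36,"tz": 0,"rx": 0,"ry": 0,"rz": 0,"hand": 80},
  {"tx": 30,"ty": 36,"tz": 0,"rx": 0,"ry": 0,"rz": 0,"hand": 80},
  {"tx": 30,"ty": 36,"tz": 0,"rx": 0,"ry": 0,"rz": 0,"hand": 80},
  {"tx": 30,"ty": 36,"tz": 0,"rx": 0,"ry": 0,"rz": 0,"hand": 80},
  {"tx": 30,"ty": 36,"tz": 0,"rx": 0,"ry": 0,"rz": 0,"hand": 80},
  {"tx": 30,"ty": 36,"tz": 0,"rx": 0,"ry": 0,"rz": 0,"hand": 80},
  {"tx": 30,"ty": 36,"tz": 0,"rx": 0,"ry": 0,"rz": 0,"hand": 80},
])

```text
t: 11.9
tool_pos: [0.4115, -0.272, 0.2559]
orientation: [-0.001, 0.767, -0.641, 0.0]
force: [0.8, -0.5, -0.0]
grip_width: 0.0682
```

>>> jog_arm([
  {"tx": 29,"ty": 34,"tz": 0,"rx": 0,"ry": 0,"rz": 0,"hand": 80},
  {"tx": 0,"ty": 0,"tz": 40,"rx": 0,"ry": 0,"rz": 0,"hand": 80},
  {"tx": 0,"ty": 0,"tz": 40,"rx": 0,"ry": 0,"rz": 0,"hand": 80},
  {"tx": 0,"ty": 0,"tz": 30,"rx": 0,"ry": 0,"rz": 0,"hand": 80},
  {"tx": 0,"ty": 0,"tz": 0,"rx": 0,"ry": 0,"rz": 0,"hand": 80},
  {"tx": 0,"ty": 0,"tz": 0,"rx": 0,"ry": 0,"rz": 0,"hand": 80},
  {"tx": 0,"ty": 0,"tz": 0,"rx": 0,"ry": 0,"rz": 0,"hand": 80},
])

```text
t: 12.6
tool_pos: [0.3855, -0.3058, 0.1475]
orientation: [-0.0, 0.766, -0.642, 0.001]
force: [-0.5, 0.1, 0.2]
grip_width: 0.0683
```

```bash
python3 - <<'E'
from h import *
to([.3855,-.3063,.034],-79.6); f=snap('side','s1'); g=snap('top','t1')
save(np.hstack([cv2.resize(f['color'][130:330,230:370],None,fx=2.8,fy=2.8),cv2.resize(g['color'][100:300,220:360],None,fx=2.8,fy=2.8)]),'a4.png')
E
```

```text
t 12.6 pos [ 0.3855 -0.3058  0.1475] az -79.94 q [-0.38  0.15  1.05  1.95 -0.14  1.12 -0.67] F [-0.5  0.1  0.2] w 0.0683
turn rotvec [-0.12 -0.06 -0.34] then shift [  0.5   0.  113.5]  shift w/o turn [  0.3   0.3 113.5]
```

View pics/a4.png

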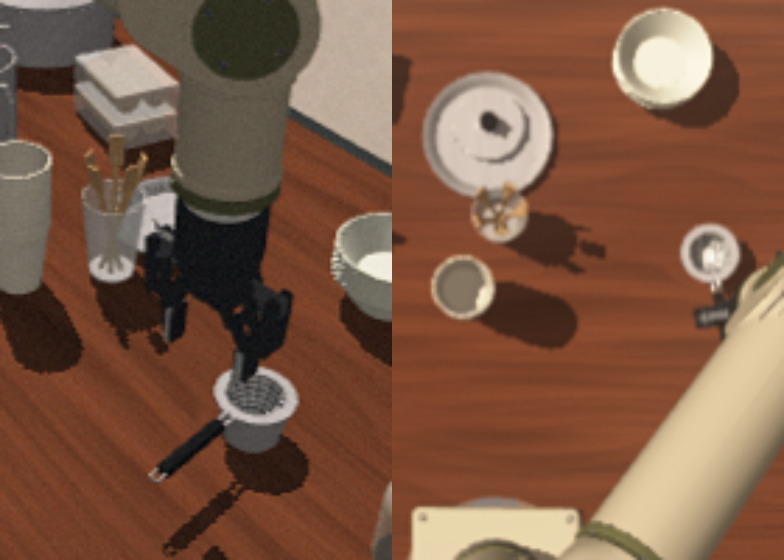

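The top view shows the lid lying flat on the plate. The jaws straddle the strainer's handle, so I'll lower and grip.

>>> jog_arm([
  {"tx": 0,"ty": 0,"tz": 20,"rx": 0,"ry": 0,"rz": -0.3,"hand": 80},
  {"tx": 0,"ty": 0,"tz": 20,"rx": 0,"ry": 0,"rz": 0,"hand": 80},
  {"tx": 0,"ty": 0,"tz": 20,"rx": 0,"ry": 0,"rz": 0,"hand": 80},
  {"tx": 0,"ty": 0,"tz": 20,"rx": 0,"ry": 0,"rz": 0,"hand": 80},
  {"tx": 0,"ty": 0,"tz": 20,"rx": 0,"ry": 0,"rz": 0,"hand": 80},
  {"tx": 0,"ty": 0,"tz": 13,"rx": 0,"ry": 0,"rz": 0,"hand": 80},
  {"tx": 0,"ty": 0,"tz": 0,"rx": 0,"ry": 0,"rz": 0,"hand": 80},
  {"tx": 0,"ty": 0,"tz": 0,"rx": 0,"ry": 0,"rz": 0,"hand": 80},
])

```text
t: 13.5
tool_pos: [0.385, -0.3056, 0.0336]
orientation: [-0.0, 0.768, -0.641, 0.0]
force: [-0.3, 0.0, 0.2]
grip_width: 0.0688
```

>>> jog_arm([
  {"tx": 0,"ty": 0,"tz": 0,"rx": 0,"ry": 0,"rz": 0,"hand": 50},
  {"tx": 0,"ty": 0,"tz": 0,"rx": 0,"ry": 0,"rz": 0,"hand": 35},
  {"tx": 0,"ty": 0,"tz": 0,"rx": 0,"ry": 0,"rz": 0,"hand": 25},
  {"tx": 0,"ty": 0,"tz": 0,"rx": 0,"ry": 0,"rz": 0,"hand": 20},
  {"tx": 0,"ty": 0,"tz": 0,"rx": 0,"ry": 0,"rz": 0,"hand": 15},
  {"tx": 0,"ty": 0,"tz": 0,"rx": 0,"ry": 0,"rz": 0,"hand": 0},
  {"tx": 0,"ty": 0,"tz": 0,"rx": 0,"ry": 0,"rz": 0,"hand": 0},
  {"tx": 0,"ty": 0,"tz": 0,"rx": 0,"ry": 0,"rz": 0,"hand": 0},
], newtons=60)

```text
t: 14.3
tool_pos: [0.3847, -0.3052, 0.0328]
orientation: [-0.0, 0.768, -0.641, 0.0]
force: [-0.3, -0.1, 1.5]
grip_width: 0.0134
```

```bash
python3 - <<'E'
from h import *
to([.3855,-.3063,.034],-79.6); f=snap('side','s1')
E
```

```text
t 14.3 pos [ 0.3847 -0.3052  0.0328] az -79.7 q [-0.22  0.38  0.92  2.05 -0.38  0.89 -0.48] F [-0.3 -0.1  1.5] w 0.0134
turn rotvec [-0.01  0.   -0.1 ] then shift [ 1.2 -0.6 -1.2]  shift w/o turn [ 1.2 -0.6 -1.2]
```

>>> jog_arm([
  {"tx": 0,"ty": 0,"tz": -5,"rx": 0,"ry": 0,"rz": 0,"hand": 0},
  {"tx": 0,"ty": 0,"tz": -10,"rx": 0,"ry": 0,"rz": 0,"hand": 0},
  {"tx": 0,"ty": 0,"tz": -15,"rx": 0,"ry": 0,"rz": 0,"hand": 0},
  {"tx": 0,"ty": 0,"tz": -20,"rx": 0,"ry": 0,"rz": 0,"hand": 0},
  {"tx": 0,"ty": 0,"tz": -25,"rx": 0,"ry": 0,"rz": 0,"hand": 0},
  {"tx": 0,"ty": 0,"tz": -25,"rx": 0,"ry": 0,"rz": 0,"hand": 0},
  {"tx": 0,"ty": 0,"tz": -25,"rx": 0,"ry": 0,"rz": 0,"hand": 0},
  {"tx": 0,"ty": 0,"tz": -25,"rx": 0,"ry": 0,"rz": 0,"hand": 0},
])

```text
t: 15.15
tool_pos: [0.3841, -0.3055, 0.1842]
orientation: [-0.0, 0.767, -0.641, -0.0]
force: [-0.4, -0.1, -0.9]
grip_width: 0.013
```

>>> jog_arm([
  {"tx": 0,"ty": 0,"tz": -25,"rx": 0,"ry": 0,"rz": 0,"hand": 0},
  {"tx": 0,"ty": 0,"tz": -25,"rx": 0,"ry": 0,"rz": 0,"hand": 0},
  {"tx": 0,"ty": 0,"tz": -20,"rx": 0,"ry": 0,"rz": 0,"hand": 0},
  {"tx": 0,"ty": 0,"tz": -10,"rx": 0,"ry": 0,"rz": 0,"hand": 0},
  {"tx": 0,"ty": 0,"tz": 0,"rx": 0,"ry": 0,"rz": 0,"hand": 0},
  {"tx": 0,"ty": 0,"tz": 0,"rx": 0,"ry": 0,"rz": 0,"hand": 0},
])

```text
t: 15.75
tool_pos: [0.3842, -0.305, 0.2621]
orientation: [0.0, 0.768, -0.641, -0.0]
force: [-0.3, -0.4, -1.3]
grip_width: 0.0129
```

```bash
python3 - <<'E'
from h import *
to([.3855,-.3063,.034],-79.6); f=snap('side','s1'); g=snap('top','t1')
save(np.hstack([cv2.resize(f['color'][130:330,230:370],None,fx=2.8,fy=2.8),cv2.resize(g['color'][100:300,220:360],None,fx=2.8,fy=2.8)]),'a5.png')
E
```

```text
t 15.75 pos [ 0.3842 -0.305   0.2621] az -79.7 q [-0.49 -0.05  1.06  1.8   0.04  1.37 -0.83] F [-0.3 -0.4 -1.3] w 0.0129
turn rotvec [ 0.03  0.04 -0.1 ] then shift [  1.5  -1.  228.1]  shift w/o turn [  1.6  -1.2 228. ]
```

View pics/a5.png

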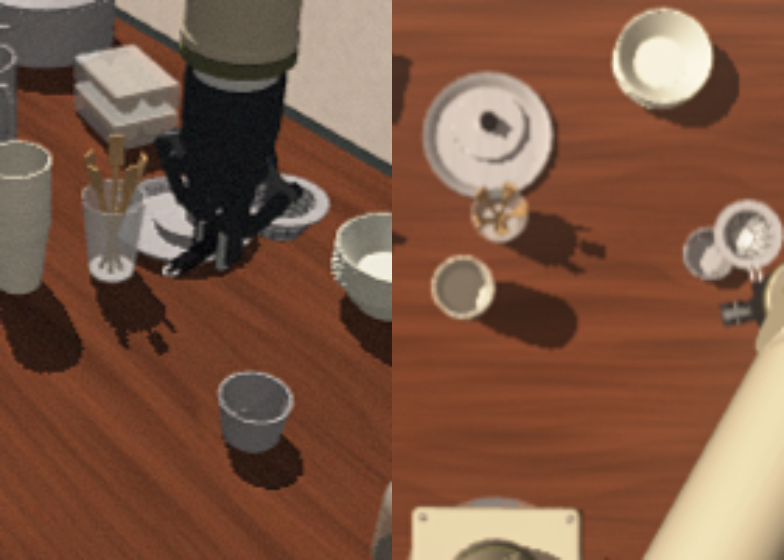

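The strainer is out and in the gripper, the drip bowl stands empty, and nothing has been disturbed. Next I check levelness by triangulating the rim centre, which should sit near z 0.282.

```bash
python3 - <<'E'
from h import *
s=pickle.load(open('s1.pkl','rb'));t=pickle.load(open('t1.pkl','rb'))
for z in(.27,.282,.294): print(z,at(t,347.1,183.9,z),at(s,333.6,203.2,z))
# overlay the rim circle (r=40) for level pose
u=np.array([-.983,-.180]);c=np.r_[np.array([.3842,-.305])-u*.0852,.2823];print(c)
im=[]
for f,(u0,v0) in((s,(290,170)),(t,(315,155))):
    k=6;w=65;im_=cv2.resize(f['color'][v0:v0+w,u0:u0+w],None,fx=k,fy=k,interpolation=cv2.INTER_CUBIC)
    for a in np.linspace(0,2*np.pi,40):
        p=proj(f,c+.04*np.array([np.cos(a),np.sin(a),0]));q=(p+.5-[u0,v0])*k-.5
        cv2.circle(im_,tuple(int(x) for x in q),1,(0,255,0),-1)
    im.append(im_)
save(np.hstack(im),'a6.png')
to([.5215-.085*.983,.3045-.085*.18,.2621])
E
```

```text
0.27 [ 0.46875747 -0.29279573  0.27      ] [ 0.4808184  -0.29128317  0.27      ]
0.282 [ 0.4673739  -0.28992498  0.282     ] [ 0.46721402 -0.30307636  0.282     ]
0.294 [ 0.46599033 -0.28705422  0.294     ] [ 0.45360965 -0.31486955  0.294     ]
[ 0.4679516 -0.289664   0.2823   ]
t 15.85 pos [ 0.3841 -0.305   0.2618] az -79.7 q [-0.49 -0.05  1.06  1.8   0.04  1.37 -0.83] F [ 0.9 -0.2 -0.9] w 0.0128
turn rotvec [0.09 0.04 0.  ] then shift [-5.750e+02 -1.592e+02 -3.000e-01]  shift w/o turn [-5.750e+02 -1.592e+02 -1.000e-01]
```

View pics/a6.png

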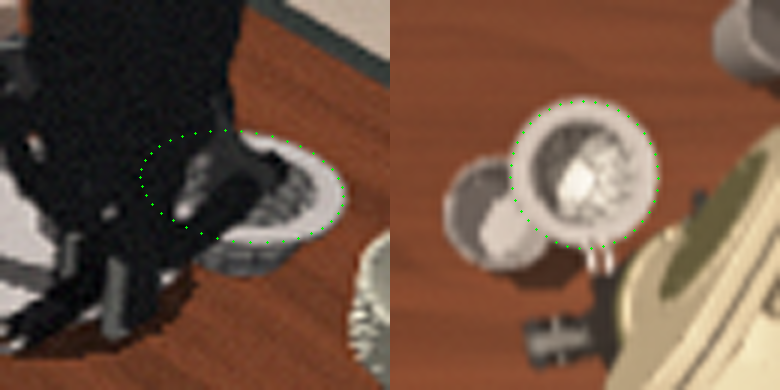

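The overlaid model rim matches the picture, so the strainer is level and its offset from the TCP is as modelled. I'll turn it 45° and then carry it across at this height.

>>> jog_arm([
  {"tx": 0,"ty": 0,"tz": -3,"rx": 0,"ry": 0,"rz": -3,"hand": 0},
  {"tx": 0,"ty": 0,"tz": -3,"rx": 0,"ry": 0,"rz": -6,"hand": 0},
  {"tx": 0,"ty": 0,"tz": 0,"rx": 0,"ry": 0,"rz": -6,"hand": 0},
  {"tx": 0,"ty": 0,"tz": 0,"rx": 0,"ry": 0,"rz": -6,"hand": 0},
  {"tx": 0,"ty": 0,"tz": 0,"rx": 0,"ry": 0,"rz": -6,"hand": 0},
  {"tx": 0,"ty": 0,"tz": 0,"rx": 0,"ry": 0,"rz": -6,"hand": 0},
  {"tx": 0,"ty": 0,"tz": 0,"rx": 0,"ry": 0,"rz": -6,"hand": 0},
  {"tx": 0,"ty": 0,"tz": 0,"rx": 0,"ry": 0,"rz": -6,"hand": 0},
])

```text
t: 16.65
tool_pos: [0.3842, -0.3051, 0.2679]
orientation: [0.0, 0.955, -0.296, -0.001]
force: [0.0, -0.7, -1.1]
grip_width: 0.0129
```

>>> jog_arm([
  {"tx": 0,"ty": 0,"tz": 0,"rx": 0,"ry": 0,"rz": 0,"hand": 0},
  {"tx": 0,"ty": 0,"tz": 0,"rx": 0,"ry": 0,"rz": 0,"hand": 0},
])

```text
t: 16.85
tool_pos: [0.3844, -0.3051, 0.2683]
orientation: [0.0, 0.954, -0.3, -0.0]
force: [-0.2, -0.7, -1.3]
grip_width: 0.0129
```

```bash
python3 - <<'E'
from h import *
to([.473,.2344,.268],-35)
E
```

```text
t 16.85 pos [ 0.3844 -0.3051  0.2683] az -34.88 q [-0.53 -0.06  1.1   1.79  0.05  1.38 -0.06] F [-0.2 -0.7 -1.3] w 0.0129
turn rotvec [0.03 0.05 0.12] then shift [-2.368e+02 -4.928e+02  3.000e-01]  shift w/o turn [-2.358e+02 -4.933e+02  2.000e-01]
```

>>> jog_arm([
  {"tx": -5,"ty": -10.5,"tz": 0,"rx": 0,"ry": 0,"rz": 0,"hand": 0},
  {"tx": -10,"ty": -21,"tz": 0,"rx": 0,"ry": 0,"rz": 0,"hand": 0},
  {"tx": -14.5,"ty": -30,"tz": 0,"rx": 0,"ry": 0,"rz": 0,"hand": 0},
  {"tx": -14.5,"ty": -30,"tz": 0,"rx": 0,"ry": 0,"rz": 0,"hand": 0},
  {"tx": -14.5,"ty": -30,"tz": 0,"rx": 0,"ry": 0,"rz": 0,"hand": 0},
  {"tx": -14.5,"ty": -30,"tz": 0,"rx": 0,"ry": 0,"rz": 0,"hand": 0},
  {"tx": -14.5,"ty": -30,"tz": 0,"rx": 0,"ry": 0,"rz": 0,"hand": 0},
  {"tx": -14.5,"ty": -30,"tz": 0,"rx": 0,"ry": 0,"rz": 0,"hand": 0},
])

```text
t: 17.65
tool_pos: [0.421, -0.072, 0.2686]
orientation: [-0.0, 0.954, -0.3, -0.0]
force: [0.6, -1.0, -0.7]
grip_width: 0.0127
```

```bash
python3 - <<'E'
from h import *
to([.473,.2344,.268],-35)
E
```

```text
t 17.65 pos [ 0.421  -0.072   0.2686] az -34.88 q [-0.67 -0.22  0.65  1.91  0.13  1.4  -0.67] F [ 0.6 -1.  -0.7] w 0.0127
turn rotvec [0.   0.02 0.12] then shift [-133.1 -280.8    0.6]  shift w/o turn [-132.5 -281.1    0.6]
```

>>> jog_arm([
  {"tx": -14.5,"ty": -30,"tz": 0,"rx": 0,"ry": 0,"rz": 0,"hand": 0},
  {"tx": -14.5,"ty": -30,"tz": 0,"rx": 0,"ry": 0,"rz": 0,"hand": 0},
  {"tx": -14.5,"ty": -30,"tz": 0,"rx": 0,"ry": 0,"rz": 0,"hand": 0},
  {"tx": -14.5,"ty": -30,"tz": 0,"rx": 0,"ry": 0,"rz": 0,"hand": 0},
  {"tx": -14.5,"ty": -30,"tz": 0,"rx": 0,"ry": 0,"rz": 0,"hand": 0},
  {"tx": -14.5,"ty": -30,"tz": 0,"rx": 0,"ry": 0,"rz": 0,"hand": 0},
  {"tx": -14.5,"ty": -30,"tz": 0,"rx": 0,"ry": 0,"rz": 0,"hand": 0},
  {"tx": -14,"ty": -30,"tz": 0,"rx": 0,"ry": 0,"rz": 0,"hand": 0},
])

```text
t: 18.45
tool_pos: [0.4627, 0.1912, 0.2683]
orientation: [0.0, 0.954, -0.3, -0.0]
force: [1.3, 0.4, -1.3]
grip_width: 0.0131
```

>>> jog_arm([
  {"tx": -12,"ty": -26,"tz": 0,"rx": 0,"ry": 0,"rz": 0,"hand": 0},
  {"tx": -6,"ty": -15,"tz": 0,"rx": 0,"ry": 0,"rz": 0,"hand": 0},
  {"tx": 0,"ty": 0,"tz": 0,"rx": 0,"ry": 0,"rz": 0,"hand": 0},
  {"tx": 0,"ty": 0,"tz": 0,"rx": 0,"ry": 0,"rz": 0,"hand": 0},
  {"tx": 0,"ty": 0,"tz": 0,"rx": 0,"ry": 0,"rz": 0,"hand": 0},
])

```text
t: 18.95
tool_pos: [0.4715, 0.2322, 0.2689]
orientation: [0.0, 0.954, -0.299, 0.0]
force: [-0.3, 0.2, -0.2]
grip_width: 0.0128
```

```bash
cat > ov.py <<'E'
from h import *
import sys
s=snap('side','s2');t=snap('top','t2');st=sense();p=st['tool_pos'];o=st['orientation'];M=Ro.from_quat([o[1],o[2],o[3],o[0]]).as_matrix()
# handle dir: az -169.6 when tool x az -79.7 -> tool x az - 89.9
az=np.arctan2(M[1,0],M[0,0])-np.radians(89.9);u=np.array([np.cos(az),np.sin(az),0])
c=p-u*.0852+[0,0,.0202];print('strainer centre, bottom z',c,c[2]-.037)
im=[]
for f,(u0,v0),h in((s,(185,100),100),(t,(130,120),100)):
    k=4;im_=cv2.resize(f['color'][v0:v0+h,u0:u0+h],None,fx=k,fy=k,interpolation=cv2.INTER_CUBIC)
    for cc,r,col in((c,.04,(0,255,0)),(np.array([.5215,.3045,.15]),.049,(255,0,0))):
      for a in np.linspace(0,2*np.pi,40):
        q=(proj(f,cc+r*np.array([np.cos(a),np.sin(a),0]))+.5-[u0,v0])*k-.5
        cv2.circle(im_,tuple(int(x) for x in q),1,col,-1)
    im.append(im_)
save(np.hstack(im),sys.argv[1])
tc=np.r_[[.5215,.3045]+u[:2]*.0852,.184]; to(tc)
E
python3 ov.py b1.png
```

```text
strainer centre, bottom z [0.52001549 0.30259405 0.28926897] 0.2522689705100096
t 19.05 pos [0.4715 0.2326 0.2691] az -34.81 q [-0.91  0.09  0.39  1.68 -0.03  1.38 -1.12] F [-0.1 -0.6 -0.7] w 0.0126
turn rotvec [-0.03 -0.    0.  ] then shift [ 0.1 -2.4 85.1]  shift w/o turn [ 0.1 -2.4 85.1]
```

View pics/b1.png

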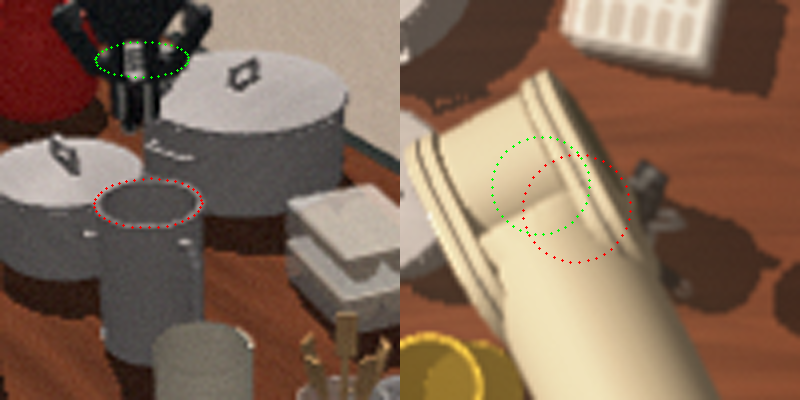

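The jug rim matches its model, so it hasn't moved. The strainer, though, is hidden behind the gripper in both views. I'll turn a further 45° at this height so the side camera can see it before I lower.

>>> jog_arm([
  {"tx": 0,"ty": 0,"tz": 0,"rx": 0,"ry": 0,"rz": -3,"hand": 0},
  {"tx": 0,"ty": 0,"tz": 0,"rx": 0,"ry": 0,"rz": -6,"hand": 0},
  {"tx": 0,"ty": 0,"tz": 0,"rx": 0,"ry": 0,"rz": -6,"hand": 0},
  {"tx": 0,"ty": 0,"tz": 0,"rx": 0,"ry": 0,"rz": -6,"hand": 0},
  {"tx": 0,"ty": 0,"tz": 0,"rx": 0,"ry": 0,"rz": -6,"hand": 0},
  {"tx": 0,"ty": 0,"tz": 0,"rx": 0,"ry": 0,"rz": -6,"hand": 0},
  {"tx": 0,"ty": 0,"tz": 0,"rx": 0,"ry": 0,"rz": -6,"hand": 0},
  {"tx": 0,"ty": 0,"tz": 0,"rx": 0,"ry": 0,"rz": -6,"hand": 0},
])

```text
t: 19.85
tool_pos: [0.4714, 0.233, 0.2691]
orientation: [-0.0, 0.996, 0.091, 0.0]
force: [-0.1, -0.7, -1.8]
grip_width: 0.0129
```

>>> jog_arm([
  {"tx": 0,"ty": 0,"tz": 0,"rx": 0,"ry": 0,"rz": 0,"hand": 0},
  {"tx": 0,"ty": 0,"tz": 0,"rx": 0,"ry": 0,"rz": 0,"hand": 0},
])

```text
t: 20.05
tool_pos: [0.4714, 0.2333, 0.269]
orientation: [-0.0, 0.996, 0.088, 0.0]
force: [0.6, -0.2, -1.2]
grip_width: 0.0131
```

```bash
python3 ov.py b2.png
```

```text
strainer centre, bottom z [0.45617907 0.31734041 0.28911897] 0.25211897173026965
t 20.15 pos [0.4713 0.2335 0.2689] az 10.14 q [-0.88  0.09  0.35  1.68 -0.03  1.38 -0.34] F [ 0.3  0.2 -0.9] w 0.0129
turn rotvec [-0.01 -0.01  0.  ] then shift [62.  24.1 84.9]  shift w/o turn [62.  24.2 84.9]
```

>>> jog_arm([
  {"tx": 10,"ty": 4,"tz": 0,"rx": 0,"ry": 0,"rz": 0,"hand": 0},
  {"tx": 20,"ty": 8,"tz": 0,"rx": 0,"ry": 0,"rz": 0,"hand": 0},
  {"tx": 20,"ty": 8,"tz": 0,"rx": 0,"ry": 0,"rz": 0,"hand": 0},
  {"tx": 12,"ty": 4,"tz": 5,"rx": 0,"ry": 0,"rz": 0,"hand": 0},
  {"tx": 0,"ty": 0,"tz": 15,"rx": 0,"ry": 0,"rz": 0,"hand": 0},
  {"tx": 0,"ty": 0,"tz": 20,"rx": 0,"ry": 0,"rz": 0,"hand": 0},
  {"tx": 0,"ty": 0,"tz": 15,"rx": 0,"ry": 0,"rz": 0,"hand": 0},
  {"tx": 0,"ty": 0,"tz": 0,"rx": 0,"ry": 0,"rz": 0,"hand": 0},
])

```text
t: 20.95
tool_pos: [0.5348, 0.221, 0.2109]
orientation: [0.001, 0.996, 0.09, -0.002]
force: [-1.1, -0.6, -0.5]
grip_width: 0.0126
```

>>> jog_arm([
  {"tx": 0,"ty": 0,"tz": 0,"rx": 0,"ry": 0,"rz": 0,"hand": 0},
  {"tx": 0,"ty": 0,"tz": 0,"rx": 0,"ry": 0,"rz": 0,"hand": 0},
])

```text
t: 21.15
tool_pos: [0.5369, 0.2215, 0.2147]
orientation: [-0.0, 0.996, 0.09, 0.001]
force: [0.5, 0.3, -0.7]
grip_width: 0.0125
```

```bash
python3 ov.py b3.png
```

```text
strainer centre, bottom z [0.52151928 0.3052778  0.2349492 ] 0.1979491975857611
t 21.25 pos [0.5369 0.2215 0.2147] az 10.31 q [-0.8   0.25  0.39  1.63 -0.1   1.28 -0.21] F [-0.8 -0.7 -1.3] w 0.0127
turn rotvec [-0.04 -0.08  0.  ] then shift [-0.2  0.8 30.7]  shift w/o turn [-0.2  0.8 30.7]
```

View pics/b3.png

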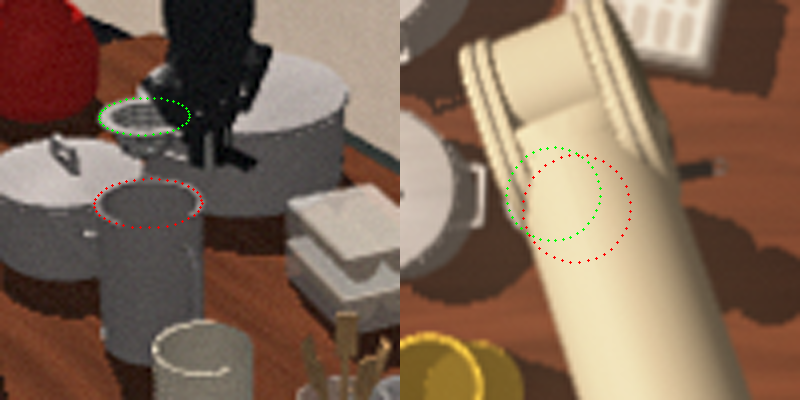

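The strainer rim matches its level model closely and sits centred over the jug rim. I'll make the final slow lowering now.

>>> jog_arm([
  {"tx": 0,"ty": 1,"tz": 4,"rx": 0,"ry": 0,"rz": 0,"hand": 0},
  {"tx": 0,"ty": 0,"tz": 7,"rx": 0,"ry": 0,"rz": 0,"hand": 0},
  {"tx": 0,"ty": 0,"tz": 7,"rx": 0,"ry": 0,"rz": 0,"hand": 0},
  {"tx": 0,"ty": 0,"tz": 6,"rx": 0,"ry": 0,"rz": 0,"hand": 0},
  {"tx": 0,"ty": 0,"tz": 4,"rx": 0,"ry": 0,"rz": 0,"hand": 0},
  {"tx": 0,"ty": 0,"tz": 2,"rx": 0,"ry": 0,"rz": 0,"hand": 0},
  {"tx": 0,"ty": 0,"tz": 0,"rx": 0,"ry": 0,"rz": 0,"hand": 0},
  {"tx": 0,"ty": 0,"tz": 0,"rx": 0,"ry": 0,"rz": 0,"hand": 0},
])

```text
t: 22.05
tool_pos: [0.5369, 0.2203, 0.184]
orientation: [-0.0, 0.996, 0.09, 0.0]
force: [-0.1, 0.8, -0.0]
grip_width: 0.0129
```

>>> jog_arm([
  {"tx": 0,"ty": 0,"tz": 0,"rx": 0,"ry": 0,"rz": 0,"hand": 0},
  {"tx": 0,"ty": 0,"tz": 0,"rx": 0,"ry": 0,"rz": 0,"hand": 0},
  {"tx": 0,"ty": 0,"tz": 0,"rx": 0,"ry": 0,"rz": 0,"hand": 0},
  {"tx": 0,"ty": 0,"tz": 0,"rx": 0,"ry": 0,"rz": 0,"hand": 0},
  {"tx": 0,"ty": 0,"tz": 0,"rx": 0,"ry": 0,"rz": 0,"hand": 0},
])

```text
t: 22.55
tool_pos: [0.5368, 0.2203, 0.1839]
orientation: [-0.0, 0.996, 0.09, 0.0]
force: [0.3, 0.2, -0.4]
grip_width: 0.0127
```

```bash
python3 ov.py b4.png
```

```text
strainer centre, bottom z [0.52137382 0.30407767 0.20402134] 0.16702133808308778
t 22.65 pos [0.5368 0.2203 0.1838] az 10.31 q [-0.8   0.27  0.39  1.67 -0.11  1.23 -0.2 ] F [ 1.1 -0.2 -0.7] w 0.0128
turn rotvec [-0.01 -0.    0.  ] then shift [ 0.2 -0.4 -0.2]  shift w/o turn [ 0.2 -0.4 -0.2]
```

View pics/b4.png

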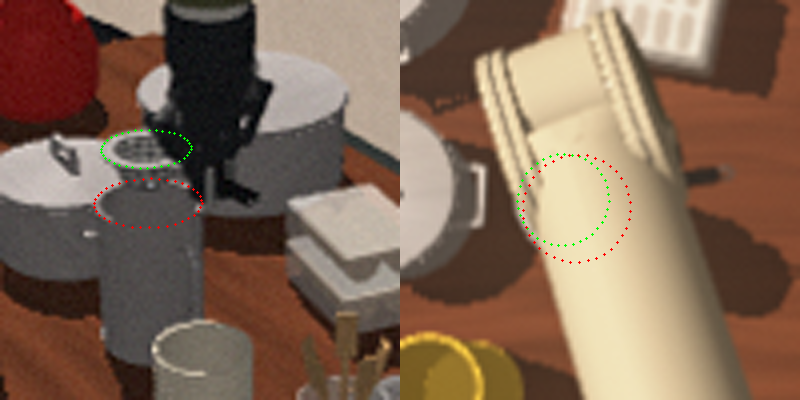

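The strainer's rim and the jug both match their models. It is level and about 17 mm above the rim, so I'm handing in.

```bash
python3 -c "
from station import *
print(finish_job())"
```

```text
the job is handed in; nothing more can be done
None
```

I laid the jug's lid flat on the plate, then lifted the strainer out of its drip bowl. I carried it over the cups and spoons and handed the job in with it held level over the jug's open mouth, after about 23 s of robot time.

**Strainer:** the last check put it within about 1 mm of the mouth's centre as I measured it, with its lowest point about 17 mm above the rim. That comes from the arm's pose, and the model rim drawn from it matched the side picture. The grip was steady at 12.8 mm and the outside force was about 1 N, so nothing suggests it touched the jug.

**Lid:** contact force showed it had touched down. A top picture taken after I let go showed it flat on the plate, about 16 mm from the plate's centre by the arm's pose.

**Other things:** the jug's rim still matched where it stood at the start. The drip bowl was upright after the lift, and nothing looked moved in the pictures I viewed. I did not look at the plate, drip bowl or bystanders again after carrying the strainer across.

**What went wrong or could not be checked:**
- My first two move calls were refused as invalid and moved nothing; rows giving every field worked.
- The arm hid the strainer from the top camera over the jug, so the final centring rests on the side view and the arm's pose. The two cameras disagreed by about 2 mm on where the jug is.
- A rough check of the rim centre just after the lift disagreed between the cameras by 13 mm in y, because the gripper hid part of the rim. The drawn-over model matched in both views, so I relied on that.

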